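# Read both faces of an array cassette

### The job

Have both faces of the grey cassette read: press the button on the start box fully down and let it come up again, to read the face that now lies against the reader's sloping glass. Then turn the cassette over so that its other face lies flat against the glass, tab at the top as before, resting on the ledge between the side guides, and let go of it. Finally press the start button fully down and release it again, leaving the cassette in place and the tip box, bottle and jar undisturbed.

Things in the scene. Friction and masses are not known exactly. Their poses are not given: they have to be found in the camera images.
- reader: the fixed reader: white base box 200 x 190 x 35 mm carrying a grey neck 130 mm wide, to 101 mm height, which holds the sloping deck from behind. Origin: on the bench under the deck's origin. Its x points to the back, opposite to the way the slope looks; z up
- deck: the reader's white sloping face, 60 deg from horizontal, looking to the robot's right (-y) and 5 to 40 deg away from it (+x). Origin: on the glass, 115 mm above the bench, where a seated cassette's plate is centred. x up the slope, z out of the glass. 18 mm thick, 160 mm wide (y), from x = -75 to +58 mm. Two side guides 12 mm proud, inner faces at y = -56 and +56 mm, from x = -60 to +20 mm
- ledge (a point): middle of the ledge at the foot of the deck, where it meets the glass surface (deck x = -60 mm). It sticks out 30 mm square to the glass and is 130 mm wide. The cassette stands on it and leans on the glass; nothing clips it
- cassette: loose flat grey cassette, about 180 g: plate 120 (x) x 104 (y) x 10 mm (z). Origin: plate's centre, mid-thickness. x points to its tab; z out of the face with one large oblong black window; the other face has two round ones, 36 mm. At the start it is seated, tab up, z along deck z, origin 5 mm off the glass. Turned over and seated: x along deck x again, z against deck z
- tab (a point): middle of the cassette's tab, at cassette x = +85 mm: a plain flat tab 50 mm long (x = 60 to 110 mm), 56 mm wide, 10 mm thick, in the plane of the plate. When seated it stands clear above the deck's upper edge, its tip 213 mm above the bench, with free space before and behind it for fingers
- start (a joint): travel of the start button: 0 when up, 0.010 m when fully down; it springs back by itself. It starts to move at about 2 N and is fully down at 6 N, on a hard stop
- start_top (a point): centre of the top of the start button: flat, round, grey, 44 mm across, in a black collar 60 mm across, on top of the fixed grey start box (120 x 120 x 50 mm). Top 76 mm above the bench, 14 mm above the collar; it moves straight down. The box stands left or right of the reader
- tipbox: bystander: clear pipette-tip box 120 x 86 mm, 61 mm high, on the other side of the reader from the start box; origin under its centre, z up
- bottle: bystander: white plastic bottle with a cap, 72 mm across, 115 mm high; origin under its centre, z up
- jar: bystander: squat glass jar with a lid, 72 mm across, 90 mm high; origin under its centre, z up
There are look-alikes about, which are no part of the job. Leave any purple or turquoise look-alike of the part that bears start alone.

How it is judged:
By the outcome, as a careful person would: the job done as asked, in the order asked, and still so for the second after the job is handed in, with the robot touching nothing.
It also fails if it takes over 72 s, if anything falls off the work surface, if the arm or the gripper's body presses on something with over 40 N, if the wrist force passes 120 N, or if a joint passes its speed limit or range.

### The arm

A 6-joint arm with a two-finger parallel gripper is mounted at the origin on the work surface. World frame = base frame: x ahead of the robot, y to its left, z up, the work surface at z = 0. Lengths are in m, angles in rad, forces in N, time in s.
With the tool pointing down it reaches from about 0.35 to 0.775 m from the base axis. Payload 7.3 kg.
Tool frame: the origin (TCP) lies at the very end of the fingers, on their centre line; the grasp point (between the pads) lies 19 mm behind it; z points along the fingers, y is the direction in which the jaws open and shut (so a half turn about z gives the same grasp; the last joint's range is limited). The gripper opens to 92 mm and grips with 3 to 60 N. Pads are 19 mm wide; open, the fingers measure 130 mm over their backs; the gripper's body (75 mm by 190 mm) begins 47 mm behind the grasp point.
Start: joints at [1.066, 0.342, 1.524, -0, 1.275, -0.146], TCP at [0.184, 0.492, 0.227] pointing down, gripper open.
Joint ranges: [-2.53, 2.53], [-0.77, 2.02], [0.04, 2.7], [-1, 4.14], [0.28, 2.66], [-3.11, 3.11]. Speed limits (rad/s): [2.57, 2.57, 3.14, 3.14, 3.14, 3.14].

### API

Orientations are given as [roll, pitch, yaw] about the fixed x, y, z axes, in that order (R = Rz(yaw) Ry(pitch) Rx(roll)).
In Python, from cell import robot gives the robot as it stands.
- The arm moves only by the shell command python3 -m pendant 'ROWS' [OPENING] [FORCE]. ROWS is JSON, a list of rows, each a list of 2 entries, a list of its own where there are three numbers: the shift along the tool's x, y, z in mm, then the turn about the tool's z in degrees. In form: [[[x, y, z], turn], ...]. A call has 1 to 10 rows; each row is the pose to reach, as a shift and turn from the pose measured when the call began, along the tool's axes at that moment; what a row does not reach only later rows make up. A row lasts 1/12 s, in which the tool goes at most 41.7 mm and 7.16 degrees, less where a joint would pass 70% of its speed; a pose out of reach is approached as far as the arm can. A call with a gripper value outside its range is refused whole. OPENING is the opening, from 0 (shut) to 1 (fully open), set as the call begins (- or left out, the last holds). The fingers move at their own pace and stop on an object; FORCE is the grip in N (left out, the last holds). Time passes only in rows, so rows that repeat a pose let the fingers close. It gives the time, the measured TCP pose, the force and the opening at its end, in the units of the state.
- robot.observe(): the state, without advancing time (a new reading comes with each control period).
- robot.read_camera(name): name is "side" or "top"; returns the picture (420x560x3 uint8, red, green, blue); there is no depth.
- robot.calibration(name): a dict with "vfov" (degrees; the focal length in pixels is half the picture's height over the tangent of half this angle, whatever the lens; pixels are square), "cx", "cy" (the principal point, pixels), "k1" (the pictures are not rectified: a ray, as slopes to the right and down, at radius r is drawn at 1 + k1 r^2 times it, then the intrinsics apply), "rvec" (rotation vector, rad) and "tvec" (3), from world to camera coordinates, as OpenCV has them. Camera axes: x right, y down, z forward; pixel columns grow to the right and rows downward; lengths in m; the calibration is good to about 2 mm. A picture is of the moment at which its call begins. calibration takes no time and is no camera call.
- robot.hand_in(): hands the job in, once; it reports no verdict.
Trained networks look in the newest picture that a camera, given by its name, has taken for a name from the list of things; names that differ only in an ending like _2 or _b are one class to them, and where a whole thing is asked for, a point or a joint stands for the part that bears it (a point fixed in the world has none). Each returns a list of dicts, best first, with "p" (0 to 1); they miss things now and then, are a little off and sometimes report something else, mostly with a low value. They report only what shows in the picture. A call takes as long as a camera call. They do not tell look-alikes from the thing itself.
- robot.find_in(camera, query): "xy" ([column, row] as shares, 0 to 1, of the picture: columns of its width, rows of its height, amid what is visible of it).
The state is a dict: "time": time; "qpos": joint angles; "qvel": joint speeds; "joint_efforts": joint torques, N m; "tool_pos": TCP position; "tool_rot": TCP orientation; "contact_force": force on the tool from outside, world axes, zero at the start; "torque": the same for the moment, N m; "opening": finger opening in m.
Only numpy, scipy, OpenCV 4.12 (cv2) and the standard library are available. Lean on these libraries where they do the work, as an engineer would, in place of code of your own. Each camera call takes 0.05 s, during which the arm holds its last target.

## Working session

There is one attempt and no reset: what is moved stays moved. The work goes in short steps, Python scripts to look and compute and a shell command to move; the robot and the scene stay as the last step left them, time stands still between calls to the robot, and variables do not carry over. Pictures are saved under pics/ and viewed, and the job is handed in when it is done.

```bash
ls; mkdir -p pics
cat > h.py <<'E'
import numpy as np, cv2
from cell import robot
def cam(n):
    c=robot.calibration(n); f=210/np.tan(np.radians(c['vfov'])/2)
    return c,f,cv2.Rodrigues(np.array(c['rvec'],float))[0],np.array(c['tvec'],float).ravel()
def proj(n,P):
    c,f,R,t=cam(n); q=np.atleast_2d(P)@R.T+t; s=q[:,:2]/q[:,2:]; r2=(s**2).sum(1,keepdims=True)
    return s*(1+c['k1']*r2)*f+[c['cx'],c['cy']]
def ray(n,uv):
    c,f,R,t=cam(n); d=(np.array(uv,float)-[c['cx'],c['cy']])/f; s=d.copy()
    for _ in range(30): s=d/(1+c['k1']*(s@s))
    return -R.T@t, R.T@np.array([s[0],s[1],1.])
def atz(n,uv,z):
    o,d=ray(n,uv); return o+d*(z-o[2])/d[2]
def tri(uva,uvb,a='side',b='top'):
    o1,d1=ray(a,uva);o2,d2=ray(b,uvb);A=np.c_[d1,-d2];s=np.linalg.lstsq(A,o2-o1,rcond=None)[0]
    p,q=o1+d1*s[0],o2+d2*s[1]; return (p+q)/2,np.linalg.norm(p-q)
def shot(n,name,crop=None,k=1):
    im=robot.read_camera(n)
    save(im,name,crop,k); return im
def save(im,name,crop=None,k=1):
    if crop: x0,y0,x1,y1=crop; im=im[y0:y1,x0:x1]
    im=cv2.resize(im,None,fx=k,fy=k,interpolation=cv2.INTER_CUBIC)
    cv2.imwrite('pics/'+name+'.png',im[:,:,::-1])
E
python3 - <<'E'
from h import *
np.set_printoptions(precision=4,suppress=True)
for n in ('side','top'):
    im=shot(n,n+'0'); np.save('pics/'+n+'0.npy',im)
    c,f,R,t=cam(n); print(n,f,c['k1'],-R.T@t,R[2])
    for q in ('reader','deck','ledge','cassette','tab','start_top','start','tipbox','bottle','jar'):
        print(q,[(np.round(np.array(d['xy'])*[560,420],1).tolist(),round(d['p'],2)) for d in robot.find_in(n,q)[:4]])
s=robot.observe(); print(s)
E
```

```text
pics
side 503.1922765270581 -0.16963471196322988 [ 0.4656 -0.9275  1.1496] [ 0.0689  0.6744 -0.7351]
reader [([264.8, 226.7], 0.86)]
deck [([252.4, 212.0], 0.69)]
ledge [([250.8, 213.5], 0.75)]
cassette [([268.1, 197.1], 0.79), ([249.8, 212.8], 0.69)]
tab []
start_top [([263.3, 156.1], 0.66), ([347.9, 181.5], 0.45)]
start [([204.8, 155.3], 0.47)]
tipbox [([251.6, 336.0], 0.73)]
bottle [([312.5, 155.9], 0.91)]
jar [([357.2, 327.6], 0.82)]
top 517.5793542086338 -0.13477818136420927 [ 0.4196 -0.0132  1.4425] [ 0.1239  0.0225 -0.992 ]
reader [([262.9, 243.1], 0.63)]
deck [([279.5, 235.9], 0.96), ([259.6, 226.1], 0.15)]
ledge [([276.0, 227.6], 0.82), ([403.8, 160.1], 0.58)]
cassette [([260.8, 228.1], 0.64)]
tab [([258.5, 226.1], 0.84)]
start_top [([221.2, 132.2], 0.76), ([167.4, 300.4], 0.6), ([170.6, 228.0], 0.48), ([165.0, 167.4], 0.2)]
start [([163.7, 303.7], 0.67), ([223.5, 133.9], 0.52), ([174.2, 227.6], 0.5)]
tipbox [([401.5, 258.8], 0.9)]
bottle [([168.4, 168.6], 0.85)]
jar [([400.5, 160.7], 0.82)]
{'time': 1.1, 'qpos': array([ 1.066 ,  0.342 ,  1.5241,  0.    ,  1.2754, -0.146 ]), 'qvel': array([ 0.0004,  0.0005,  0.0003, -0.001 , -0.0012,  0.0004]), 'joint_efforts': array([  0.0007, -43.1141, -24.4484,   0.072 ,   0.0484,   0.    ]), 'tool_pos': array([0.1843, 0.4916, 0.2267]), 'tool_rot': array([3.1415, 0.    , 2.7828]), 'contact_force': array([-0.3393, -0.358 , -0.6527]), 'torque': array([-0.08  ,  0.0558,  0.0708]), 'opening': 0.0917756339711715}
```

View pics/side0.png

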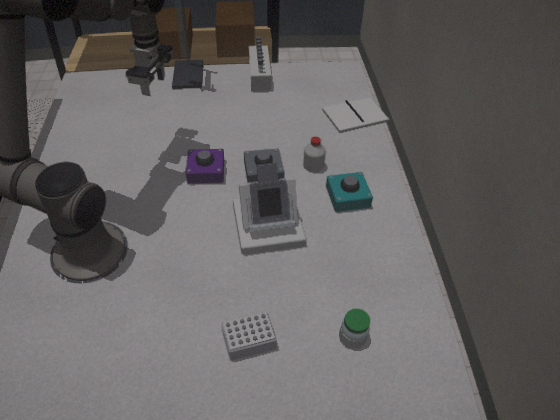

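View pics/top0.png

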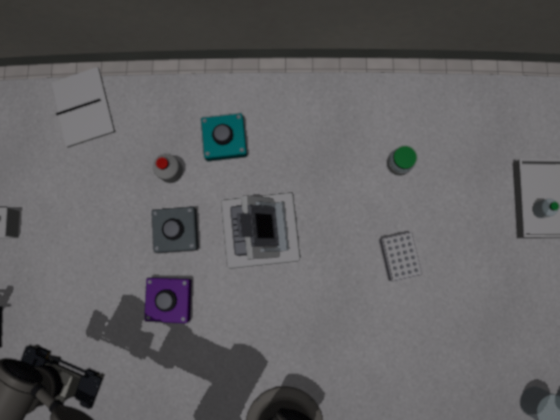

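The side view shows three button boxes: purple (205,160), grey (263,160) and turquoise (349,185). In the top view they are at (165,300), (172,229) and (223,133). The grey one fits "fixed grey start box"; purple and turquoise are the look-alikes to leave alone. I'll confirm this in a crop and measure.

Run:
```python
from h import *
a=np.load('pics/top0.npy');b=np.load('pics/side0.npy')
b=cv2.convertScaleAbs(b,alpha=1.4,beta=15);a=cv2.convertScaleAbs(a,alpha=1.4,beta=15)
save(a,'topc',(140,180,310,280),4.6); save(b,'sidec',(180,130,320,260),4.6)
```

```text
(no output)
```

View pics/topc.png

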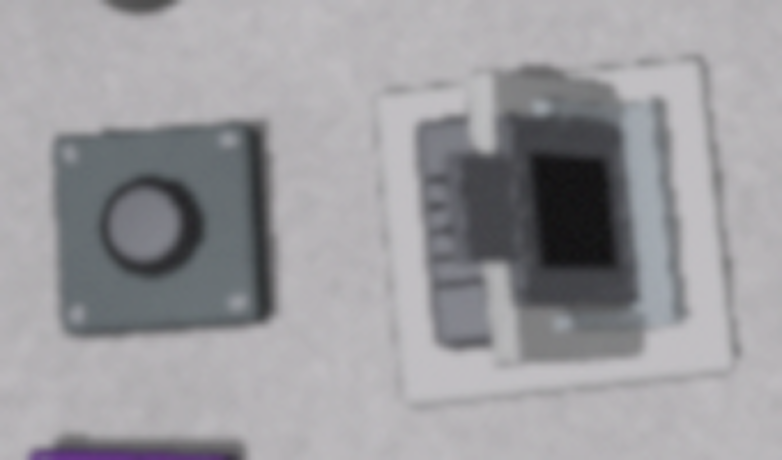

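View pics/sidec.png

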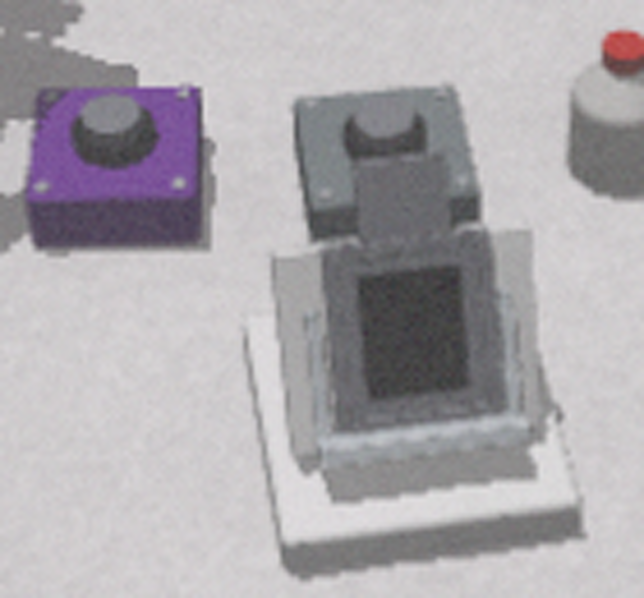

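```bash
cat > fit.py <<'E'
from h import *
from scipy.optimize import least_squares
np.set_printoptions(precision=4,suppress=True)
def deck(p):
    X,Y,a=p  # outward dir n=(sin a,-cos a)
    n=np.array([np.sin(a),-np.cos(a),0]);up=np.array([0,0,1.])
    c,s=.5,np.sqrt(.75)
    xd=-n*c+up*s; zd=n*s+up*c; yd=np.cross(zd,xd)
    return np.array([X,Y,.115]),np.c_[xd,yd,zd],n
def D(p,q): o,R,n=deck(p); return o+R@(np.array(q)/1000)
if __name__=='__main__':
    T=lambda x,y:(x/4.6+140-.4,y/4.6+180-.4); S=lambda x,y:(x/4.6+180-.4,y/4.6+130-.4)
    obs=[('side',S(358,162),(110,28,10)),('side',S(447,156),(110,-28,10)),
     ('side',S(325,448),(-60,65,30)),('side',S(530,430),(-60,-65,30)),
     ('side',S(322,250),(60,52,10)),('side',S(491,234),(60,-52,10)),
     ('top',T(457,152),(110,-28,5)),('top',T(465,258),(110,28,5)),
     ('top',T(660,98),(-60,-65,30)),('top',T(684,320),(-60,65,30)),
     ('side',S(275,258),(58,80,0)),('side',S(532,230),(58,-80,0))]
    def res(p): return np.concatenate([proj(n,D(p,q))[0]-uv for n,uv,q in obs])
    r=least_squares(res,[.4,.05,.1],loss='soft_l1')
    print(r.x,np.degrees(r.x[2])); print(res(r.x).reshape(-1,2).round(1))
    print('button top', atz('top',T(143,226),.076), 'side',atz('side',S(383,117),.076))
    for q,z in (('bottle',(168,163)),): pass
    a=np.load('pics/top0.npy')
    print('bottle',atz('top',(162,162),.115),'jar',atz('top',(404,157),.09),'tip',atz('top',(402,257),.061),'purple',atz('top',(165,300),.076),'turq',atz('top',(222,133),.076))
E
python3 fit.py
```

```text
[0.5362 0.0526 0.0928] 5.318039538432425
[[-0.8  0.6]
 [-0.1 -0.2]
 [-1.   0.5]
 [-0.  -1. ]
 [-0.1 -0.1]
 [ 0.1 -0.5]
 [ 0.8 -0.5]
 [ 1.  -0.3]
 [ 0.2 -0.5]
 [-0.5 -0. ]
 [-0.2 -0.9]
 [ 0.3 -0.9]]
button top [0.5304 0.3041 0.076 ] side [0.5323 0.297  0.076 ]
bottle [0.7042 0.3236 0.115 ] jar [ 0.7216 -0.3204  0.09  ] tip [ 0.456  -0.3139  0.061 ] purple [0.3412 0.3153 0.076 ] turq [0.7923 0.1702 0.076 ]
```

```bash
cat > go.py <<'E'
from h import *
from fit import deck,D
import sys
P=[0.5362,0.0526,0.0928]
def rel(target,yaw=None):
    s=robot.observe(); R=cv2.Rodrigues(np.zeros(3))[0]
    from scipy.spatial.transform import Rotation as Ro
    M=Ro.from_euler('xyz',s['tool_rot']).as_matrix()
    d=M.T@(np.array(target)-s['tool_pos'])*1000
    t=None
    if yaw is not None:
        t=np.degrees(s['tool_rot'][2])-yaw
    print('t',round(s['time'],2),'pos',s['tool_pos'].round(4),'yaw',np.degrees(s['tool_rot'][2]).round(2),'F',s['contact_force'].round(2),'op',round(s['opening'],4),'q6',round(s['qpos'][5],3))
    print('SHIFT',d.round(1),'TURN',t)
def N(n,z,y=0): # point in vertical plane of the reader: n outward from deck origin, z height, y along deck y
    o,R,nn=deck(P); q=o+nn*n+R[:,1]*y; q[2]=z; return q
E
python3 -c "
from go import *
rel([.531,.301,.11]); rel([.531,.301,.062])"
```

```text
t 1.1 pos [0.1843 0.4916 0.2267] yaw 159.44 F [-0.34 -0.36 -0.65] op 0.0918 q6 -0.146
SHIFT [-391.5  -56.8  116.7] TURN None
t 1.1 pos [0.1843 0.4916 0.2267] yaw 159.44 F [-0.34 -0.36 -0.65] op 0.0918 q6 -0.146
SHIFT [-391.5  -56.8  164.7] TURN None
```

```bash
python3 -m pendant '[[[-40,-6,0],0],[[-80,-12,0],0],[[-120,-17,0],0],[[-160,-23,0],0],[[-200,-29,20],0],[[-240,-35,40],0],[[-280,-41,60],0],[[-320,-46,80],0],[[-360,-52,100],0],[[-391,-57,115],0]]' 0 20; python3 -c "
from go import *
rel([.531,.301,.08]); shot('side','s1',(200,90,340,250),4);shot('top','t1',(130,170,300,280),4)"
```

```text
time: 1.93
tool_pos: [0.5238, 0.3043, 0.1153]
tool_rot: [3.141, 0.0, 2.783]
contact_force: [0.4, 0.4, 0.7]
opening: 0.0299
t 1.93 pos [0.5238 0.3043 0.1153] yaw 159.44 F [0.4  0.42 0.75] op 0.0299 q6 -0.812
SHIFT [-7.9 -0.6 35.3] TURN None
```

View pics/s1.png

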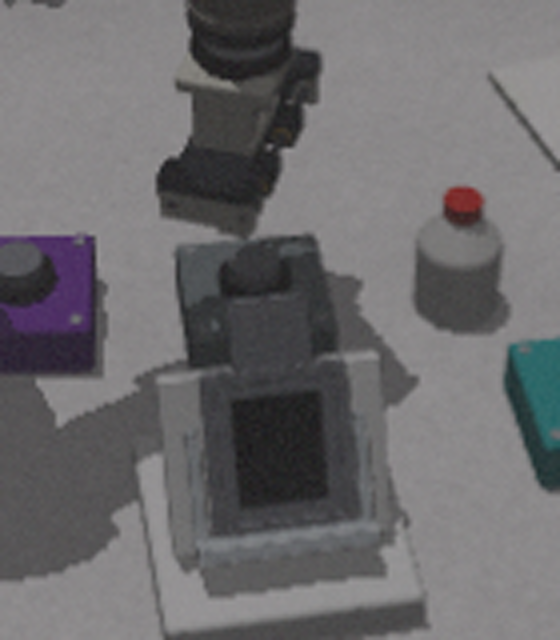

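View pics/t1.png

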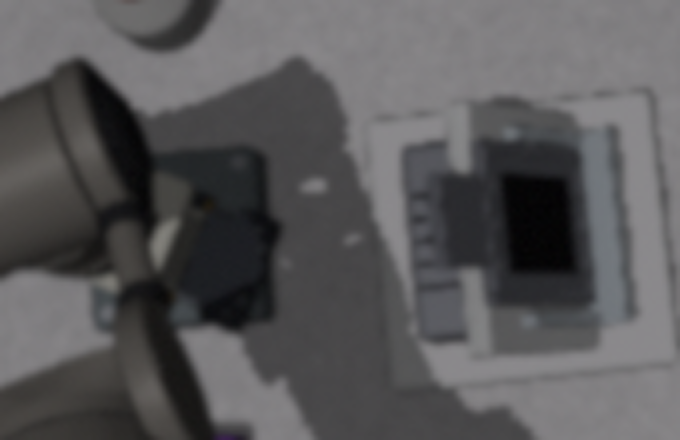

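```bash
python3 -c "
from go import *
rel([.531,.301,.08]); s=robot.observe()
for n in('side','top'): print(proj(n,s['tool_pos']),proj(n,[.531,.301,.076]))"; python3 -m pendant '[[[-7,0,18],0],[[-8,0,32],0],[[-8,0,32],0],[[-8,0,32],0]]' 0 20;  python3 -c "
from go import *
rel([.531,.301,.08]); shot('side','s2',(200,90,340,250),4);s=robot.observe()
for n in('side','top'): print(proj(n,s['tool_pos']))"
```

```text
t 2.03 pos [0.5252 0.3015 0.1125] yaw 159.15 F [-0.56  0.61 -0.5 ] op 0.0217 q6 -0.811
SHIFT [-5.6  1.7 32.5] TURN None
[[260.5355 145.5407]] [[262.3839 154.2346]]
[[168.4371 229.5473]] [[171.827 228.494]]
time: 2.37
tool_pos: [0.5318, 0.2988, 0.0802]
tool_rot: [-3.137, -0.003, 2.778]
contact_force: [0.6, 0.3, 0.5]
opening: 0.0004
t 2.37 pos [0.5318 0.2988 0.0802] yaw 159.16 F [0.63 0.27 0.46] op 0.0004 q6 -0.82
SHIFT [1.5 1.8 0.2] TURN None
[[262.8275 153.3716]]
[[172.0693 227.8329]]
```

View pics/s2.png

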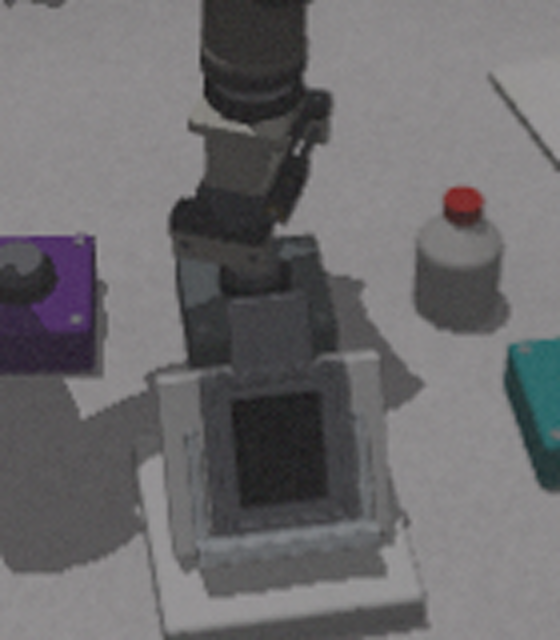

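```bash
python3 -m pendant '[[[0,0,6],0],[[0,0,11],0],[[0,0,15],0],[[0,0,15],0],[[0,0,15],0]]' 0 20
```

```text
time: 2.83
tool_pos: [0.533, 0.3002, 0.0672]
tool_rot: [-3.141, -0.0, 2.778]
contact_force: [0.4, 2.8, 5.2]
opening: 0.0008
```

```bash
python3 -m pendant '[[[0,0,3],0],[[0,0,5],0],[[0,0,5],0],[[0,0,5],0],[[0,0,5],0]]' 0 20
```

```text
time: 3.25
tool_pos: [0.5332, 0.3003, 0.0659]
tool_rot: [3.141, 0.002, 2.779]
contact_force: [-8.2, -3.0, 24.4]
opening: 0.0006
```

```bash
python3 -m pendant '[[[0,0,-20],0],[[0,0,-60],0],[[0,0,-100],0],[[0,0,-140],0],[[0,0,-180],0],[[0,0,-190],0],[[0,0,-190],0]]' 1 20;  python3 -c "
from go import *
rel(N(-.043,.25),185.3);shot('side','s3',(200,90,340,250),4)"
```

```text
time: 3.83
tool_pos: [0.5339, 0.3007, 0.26]
tool_rot: [3.136, 0.007, 2.779]
contact_force: [-0.2, 1.1, 0.1]
opening: 0.0426
t 3.83 pos [0.5339 0.3007 0.26  ] yaw 159.22 F [-0.21  1.06  0.1 ] op 0.0426 q6 -0.82
SHIFT [ -71.2 -192.6    9.5] TURN -26.080369810621136
```

View pics/s3.png

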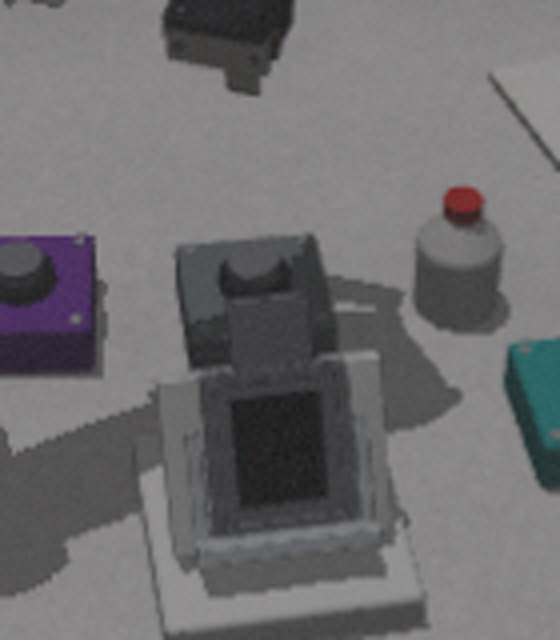

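The button is back up at (264,157) and the cassette is still seated. Next I'll go above the tab.

```bash
python3 -m pendant '[[[-12,-32,0],-5],[[-24,-64,0],-10],[[-36,-96,0],-16],[[-48,-128,0],-21],[[-60,-160,0],-26],[[-71,-192,5],-26],[[-71,-192,8],-26],[[-71,-192,8],-26],[[-71,-192,8],-26]]' 1 20;  python3 -c "
from go import *
rel(N(-.043,.185),185.3);a=shot('side','s4',(200,90,340,250),4);b=shot('top','t4',(180,170,350,280),4)
s=robot.observe()
for n in('side','top'): print(proj(n,s['tool_pos']))"
```

```text
time: 4.63
tool_pos: [0.5305, 0.0959, 0.2471]
tool_rot: [3.141, 0.0, -3.051]
contact_force: [0.2, -0.1, -0.1]
opening: 0.0918
t 4.63 pos [0.5305 0.0959 0.2471] yaw -174.83 F [ 0.21 -0.09 -0.07] op 0.0918 q6 -1.625
SHIFT [-1.7 -0.7 62.1] TURN -360.1273532438231
[[266.3786 155.8922]]
[[242.0113 222.6328]]
```

View pics/s4.png

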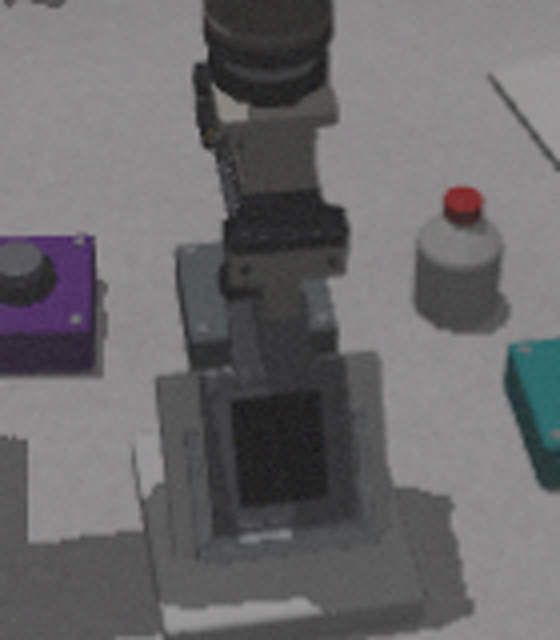

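View pics/t4.png

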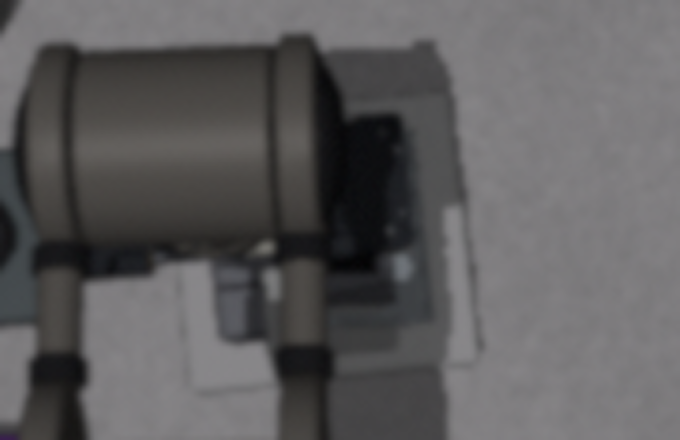

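```bash
python3 -c "
from go import *
s=robot.observe(); im=robot.read_camera('side').copy()
k=10; x0,y0=245,135
c=cv2.resize(im[y0:y0+58,x0:x0+50],None,fx=k,fy=k,interpolation=cv2.INTER_CUBIC); c=cv2.convertScaleAbs(c,alpha=1.8,beta=20)
T=s['tool_pos']; o,R,n=deck(P); yd=R[:,1]
pts=[T+n*g+yd*w for g in(.046,.065) for w in(-.0095,.0095)]+[T]+[D(P,(110,w,10)) for w in(-28,28)]+[D(P,(60,w,10)) for w in(-28,28)]
for q in proj('side',np.array(pts)): cv2.circle(c,tuple(int(v) for v in ((q-[x0,y0]+.5)*k)),4,(255,0,0),-1)
cv2.imwrite('pics/s5.png',c[:,:,::-1])
"
```

```text
(no output)
```

View pics/s5.png

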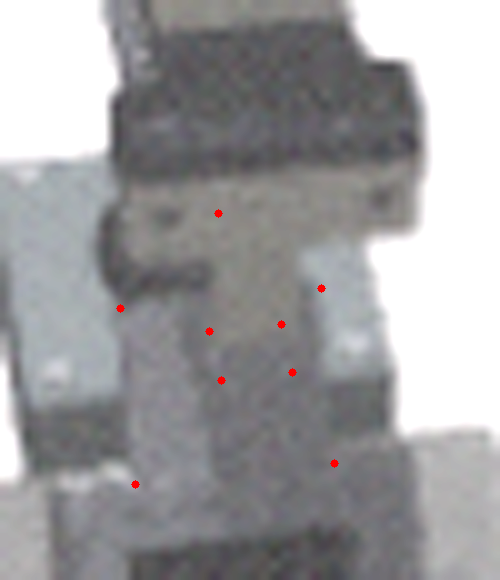

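```bash
python3 -m pendant '[[[0,0,20],0],[[0,0,45],0],[[0,0,62],0],[[0,0,62],0],[[0,0,62],0]]' 1 20;python3 -m pendant '[[[0,0,0],0],[[0,0,0],0],[[0,0,0],0],[[0,0,0],0]]' 0.43 20;  python3 -c "
from go import *
rel(N(.044,.193),None);a=shot('side','s6',(230,120,300,220),6)"
```

```text
time: 5.2
tool_pos: [0.5309, 0.0978, 0.186]
tool_rot: [3.141, 0.001, -3.047]
contact_force: [0.7, 0.2, 0.6]
opening: 0.0917
time: 5.53
tool_pos: [0.5313, 0.0979, 0.1869]
tool_rot: [3.141, 0.003, -3.047]
contact_force: [-0.1, -0.4, -0.0]
opening: 0.0694
t 5.53 pos [0.5313 0.0979 0.1869] yaw -174.6 F [-0.08 -0.36 -0.02] op 0.0694 q6 -1.625
SHIFT [ -0.6 -89.5  -6.1] TURN None
```

View pics/s6.png

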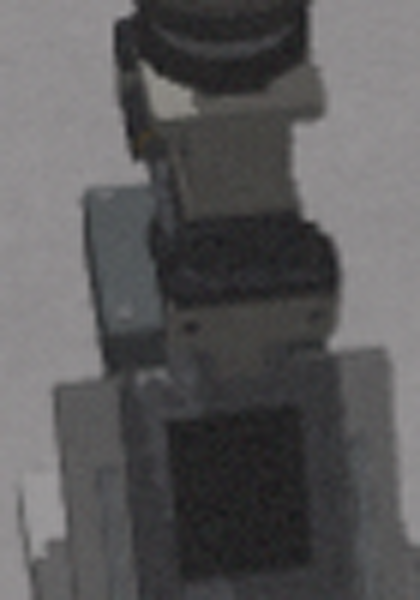

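```bash
python3 -m pendant '[[[0,0,0],0],[[0,0,0],0],[[0,0,0],0],[[0,0,0],0],[[0,0,0],0],[[0,0,0],0]]' 0.43 20;  python3 -c "
from go import *
rel(N(.044,.193),None);"
```

```text
time: 6.08
tool_pos: [0.5311, 0.0978, 0.1867]
tool_rot: [3.141, 0.002, -3.048]
contact_force: [0.2, 0.1, 0.2]
opening: 0.0397
t 6.08 pos [0.5311 0.0978 0.1867] yaw -174.61 F [0.18 0.08 0.23] op 0.0397 q6 -1.625
SHIFT [ -0.7 -89.5  -6.4] TURN None
```

```bash
python3 -m pendant '[[[0,-8,-1],0],[[0,-16,-2],0],[[0,-24,-3],0],[[0,-32,-4],0],[[0,-40,-5],0],[[0,-48,-5],0],[[0,-56,-6],0],[[0,-62,-6],0],[[0,-66,-6],0],[[0,-68,-6],0]]' 0.43 20;  python3 -c "
from go import *
rel(N(.044,.193),None);a=shot('side','s7',(210,120,310,260),4)"
```

```text
time: 6.92
tool_pos: [0.5376, 0.0293, 0.1925]
tool_rot: [3.141, 0.002, -3.048]
contact_force: [0.9, 0.3, 0.4]
opening: 0.0396
t 6.92 pos [0.5376 0.0293 0.1925] yaw -174.65 F [0.92 0.32 0.42] op 0.0396 q6 -1.753
SHIFT [ -0.8 -20.7  -0.5] TURN None
```

View pics/s7.png

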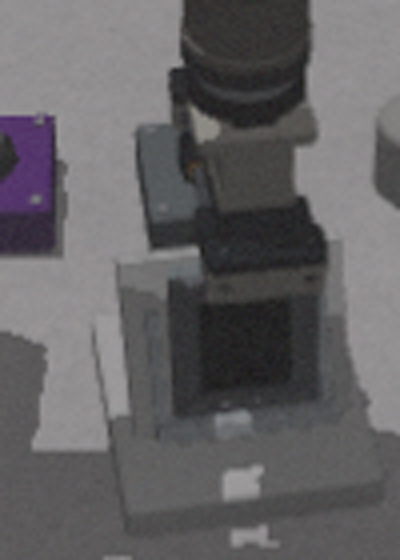

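The cassette is swinging up on its lower edge, about 9° short of vertical. I'll continue and narrow the jaws.

```bash
python3 -m pendant '[[[0,-4,0],0],[[0,-8,0],0],[[0,-12,0],0],[[0,-13,0],0],[[0,-13,0],0],[[0,-13,0],0]]' 0.2 10;  python3 -c "
from go import *
rel(N(.036,.193),None);a=shot('side','s8',(210,120,310,260),4);a=shot('top','t8',(200,170,330,280),5)"
```

```text
time: 7.47
tool_pos: [0.5387, 0.0164, 0.1925]
tool_rot: [3.141, 0.002, -3.048]
contact_force: [-0.6, -0.9, 0.1]
opening: 0.0183
t 7.47 pos [0.5387 0.0164 0.1925] yaw -174.65 F [-0.65 -0.85  0.08] op 0.0183 q6 -1.777
SHIFT [-0.8  0.2 -0.5] TURN None
```

View pics/s8.png

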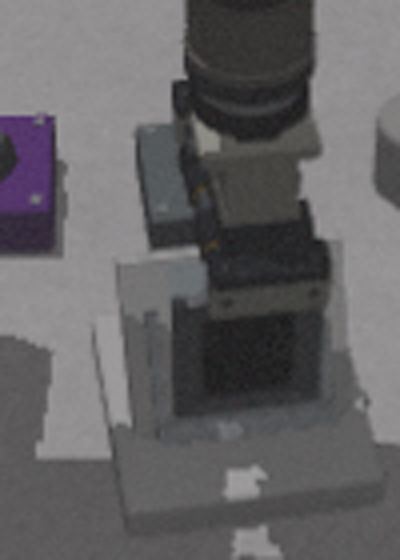

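View pics/t8.png

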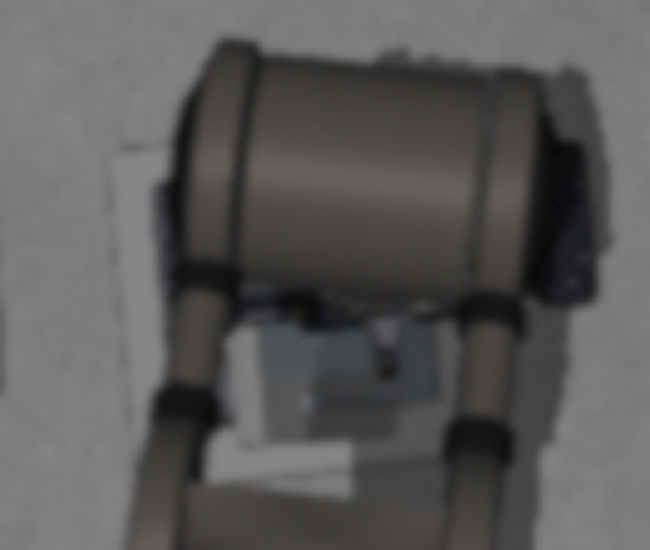

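```bash
python3 -m pendant '[[[0,0,0],0],[[0,0,0],0],[[0,0,-1],0],[[0,0,-2],0],[[0,0,-3],0],[[0,0,-3],0]]' 0 30
```

```text
time: 8.07
tool_pos: [0.5386, 0.0172, 0.1956]
tool_rot: [3.14, 0.002, -3.048]
contact_force: [-0.3, 3.5, 1.2]
opening: 0.0098
```

```bash
python3 -m pendant '[[[0,-2,-10],0],[[0,-4,-25],0],[[0,-5,-45],0],[[0,-5,-65],0],[[0,-5,-85],0],[[0,-5,-105],0],[[0,-5,-120],0],[[0,-5,-125],0],[[0,-5,-125],0],[[0,-5,-125],0]]' 0 30; python3 -c "
from go import *
rel(N(.036,.193),None);a=shot('side','s9',(180,20,340,260),3)"
```

```text
time: 8.9
tool_pos: [0.5386, 0.0117, 0.32]
tool_rot: [3.14, 0.001, -3.048]
contact_force: [0.9, -0.5, -1.3]
opening: 0.01
t 8.9 pos [0.5386 0.0117 0.32  ] yaw -174.63 F [ 0.94 -0.48 -1.27] op 0.01 q6 -1.786
SHIFT [ -1.3   4.8 127.1] TURN None
```

View pics/s9.png

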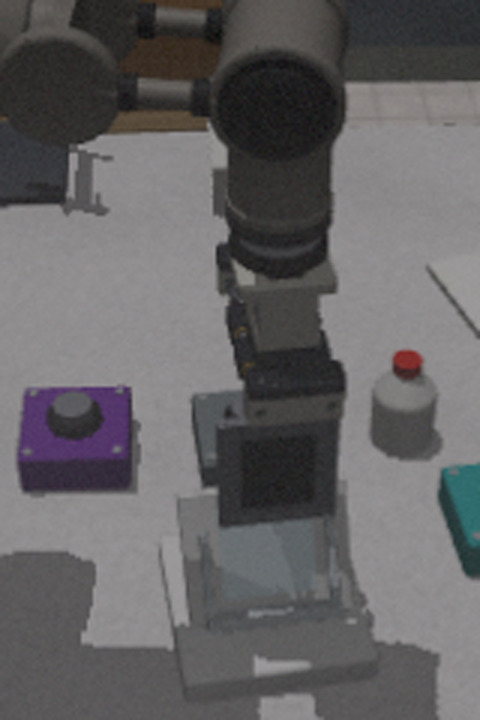

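```bash
python3 -m pendant '[[[0,0,0],5],[[0,0,0],12],[[0,0,0],19],[[0,0,0],26],[[0,0,0],33],[[0,0,0],40],[[0,0,0],47],[[0,0,0],54],[[0,0,0],60],[[0,0,0],65]]' 0 30 && python3 -m pendant '[[[0,0,0],5],[[0,0,0],12],[[0,0,0],19],[[0,0,0],26],[[0,0,0],33],[[0,0,0],40],[[0,0,0],47],[[0,0,0],54],[[0,0,0],60],[[0,0,0],65]]' 0 30; python3 -c "
from go import *
rel(N(.036,.32),5.3)"
```

```text
time: 9.78
tool_pos: [0.5379, 0.0118, 0.318]
tool_rot: [-3.14, -0.003, 2.096]
contact_force: [-0.3, -0.4, -2.2]
opening: 0.0102
time: 10.62
tool_pos: [0.5374, 0.0117, 0.3165]
tool_rot: [-3.136, 0.002, 0.956]
contact_force: [0.4, -0.6, -2.5]
opening: 0.0099
t 10.62 pos [0.5374 0.0117 0.3165] yaw 54.76 F [ 0.39 -0.64 -2.51] op 0.0099 q6 0.494
SHIFT [ 5.4 -1.2 -3.5] TURN 49.45647266453174
```

```bash
python3 -m pendant '[[[0,0,0],6],[[0,0,0],13],[[0,0,0],20],[[0,0,0],27],[[0,0,0],34],[[0,0,0],41],[[0,0,0],47],[[0,0,0],49.5],[[0,0,0],49.5],[[0,0,0],49.5]]' 0 30; python3 -c "
from go import *
rel(N(.036,.24),5.3)
im=robot.read_camera('side');np.save('pics/s10.npy',im)
save(cv2.convertScaleAbs(im,alpha=1.6,beta=10),'s10',(225,130,325,260),5)
s=robot.observe();T=s['tool_pos'];o,R,n=deck(P);yd=R[:,1]
# nominal corners: tab mid at grasp
print(proj('side',np.array([T+n*.005+yd*w+np.array([0,0,-h]) for h in(.01,.13) for w in(-.052,.052)])))"
```

```text
time: 11.45
tool_pos: [0.537, 0.0117, 0.3155]
tool_rot: [-3.139, 0.008, 0.093]
contact_force: [0.0, -0.4, -2.6]
opening: 0.01
t 11.45 pos [0.537  0.0117 0.3155] yaw 5.35 F [ 0.01 -0.37 -2.6 ] op 0.01 q6 1.356
SHIFT [ 3.6 -4.7 75.5] TURN 0.052236113600683254
[[291.7337 160.1559]
 [250.6619 164.3206]
 [290.0084 193.5764]
 [251.5774 197.8099]]
```

View pics/s10.png

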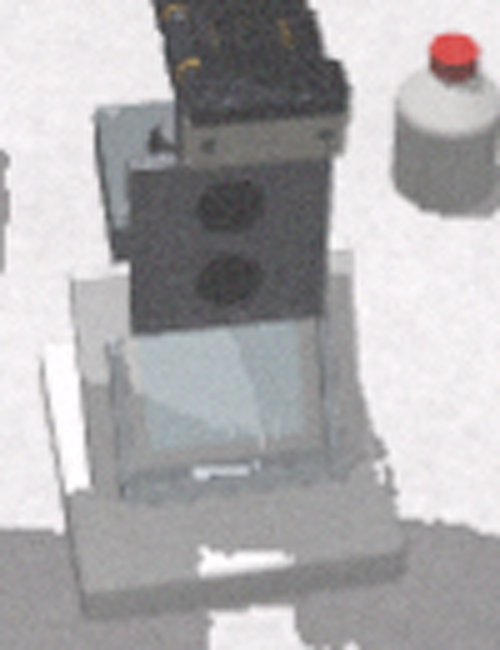

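Turned: the two round windows now face out, with the plate's lower corners at about (251,197) and (290,193). I'll lower it to just above the ledge.

```bash
python3 -m pendant '[[[4,1,15],0],[[4,1,35],0],[[4,1,55],0],[[4,1,75],0],[[4,1,92],0],[[4,1,98],0],[[4,1,100],0],[[4,1,100],0]]' 0 30
cat > chk.py <<'E'
from go import *
import sys
nm=sys.argv[1]
rel(N(.036,.2),5.3)
im=robot.read_camera('side')
s=robot.observe();T=s['tool_pos'];o,R,n=deck(P);yd=R[:,1]
k=7;x0,y0=230,150
c=cv2.resize(cv2.convertScaleAbs(im,alpha=1.8,beta=10)[y0:y0+85,x0:x0+80],None,fx=k,fy=k,interpolation=cv2.INTER_CUBIC)
def dots(pts,col):
    for q in proj('side',np.array(pts)): cv2.circle(c,tuple(int(v) for v in ((q-[x0,y0]+.5)*k)),3,col,-1)
dots([D(P,(x,y,12)) for x in(-60,20) for y in(-56,56)],(255,0,0))
dots([D(P,(-60,y,30)) for y in(-65,65)],(0,255,0))
if len(sys.argv)>2: dots([D(P,(x,y,10)) for x,y in((-60,52),(-60,-52),(60,52),(60,-52),(110,28),(110,-28))],(0,0,255))
cv2.imwrite('pics/'+nm+'.png',c[:,:,::-1])
E
python3 chk.py s11
```

```text
time: 12.17
tool_pos: [0.5405, 0.0112, 0.2157]
tool_rot: [-3.139, 0.008, 0.094]
contact_force: [-0.1, -0.9, -1.1]
opening: 0.0101
t 12.17 pos [0.5405 0.0112 0.2157] yaw 5.38 F [-0.05 -0.9  -1.06] op 0.0101 q6 1.355
SHIFT [-0.4 -5.6 15.7] TURN 0.08492020501159381
```

View pics/s11.png

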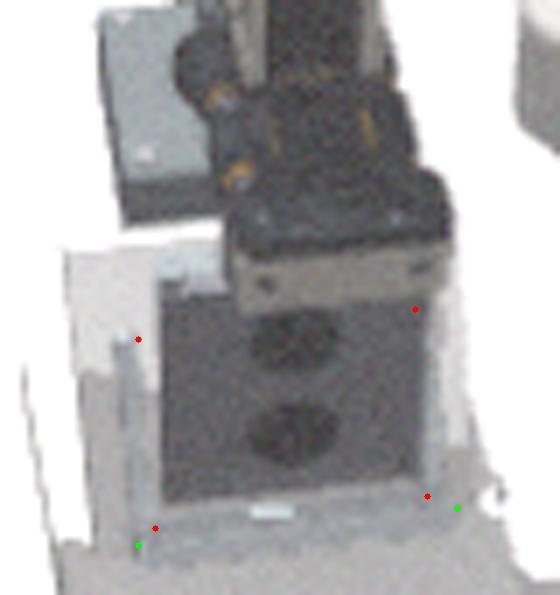

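```bash
python3 -m pendant '[[[-1.5,0,3],0],[[-1.5,0,6],0],[[-1.5,0,9],0],[[-1.5,0,12],0],[[-1.5,0,14],0],[[-1.5,0,14],0]]' 0 30;python3 chk.py s12
```

```text
time: 12.72
tool_pos: [0.5391, 0.011, 0.2019]
tool_rot: [-3.139, 0.007, 0.094]
contact_force: [1.4, -0.0, -1.1]
opening: 0.0099
t 12.72 pos [0.5391 0.011  0.2019] yaw 5.38 F [ 1.42 -0.02 -1.09] op 0.0099 q6 1.354
SHIFT [ 1.  -5.6  1.9] TURN 0.0803440590995228
```

View pics/s12.png

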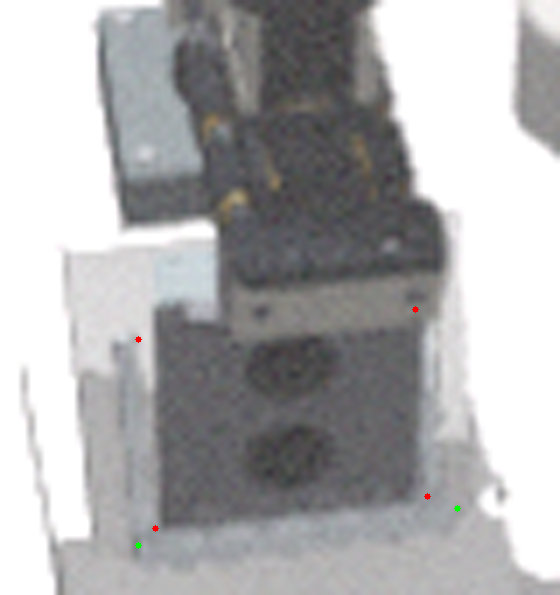

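```bash
python3 -m pendant '[[[0,0,2],0],[[0,0,4],0],[[0,0,5],0],[[0,0,5],0]]' 0 30
```

```text
time: 13.1
tool_pos: [0.5395, 0.011, 0.1995]
tool_rot: [-3.14, 0.004, 0.094]
contact_force: [-4.8, 1.0, 12.8]
opening: 0.01
```

```bash
python3 -m pendant '[[[0,0,-2],0],[[0,-3,-2],0],[[0,-6,-2],0],[[0,-8,-1],0],[[0,-8,1],0],[[0,-8,2],0],[[0,-8,2],0]]' 0 30;python3 chk.py s13
```

```text
time: 13.68
tool_pos: [0.5385, 0.019, 0.1968]
tool_rot: [-3.14, 0.005, 0.094]
contact_force: [-0.1, 0.2, -2.5]
opening: 0.0098
t 13.68 pos [0.5385 0.019  0.1968] yaw 5.4 F [-0.11  0.18 -2.48] op 0.0098 q6 1.369
SHIFT [ 0.8  2.3 -3.2] TURN 0.10269236094983114
```

View pics/s13.png

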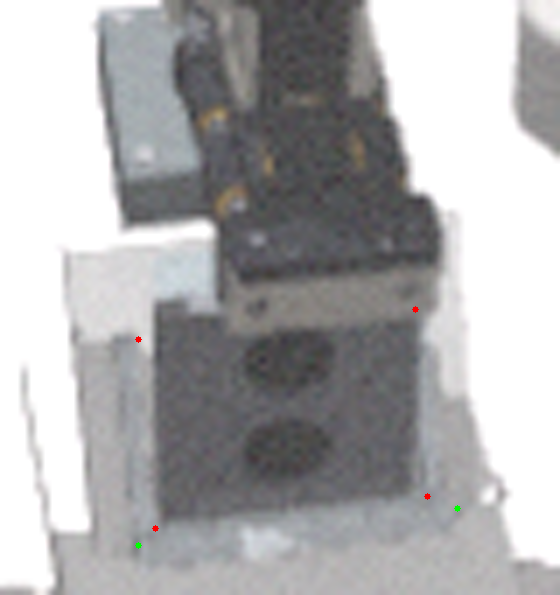

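```bash
python3 -m pendant '[[[0,-1,0],0],[[0,-2,0],0],[[0,-3,1],0],[[0,-3,2],0],[[0,-3,2],0],[[0,-3,2],0]]' 0 30
```

```text
time: 14.23
tool_pos: [0.5383, 0.0219, 0.195]
tool_rot: [-3.14, 0.005, 0.094]
contact_force: [0.9, 1.1, -2.1]
opening: 0.0096
```

```bash
python3 -m pendant '[[[0,0,1],0],[[0,0,2],0],[[0,0,3],0],[[0,0,3],0]]' 0 30; python3 -c "
from go import *
rel(N(.031,.19))"
```

```text
time: 14.57
tool_pos: [0.5384, 0.0219, 0.1934]
tool_rot: [-3.14, 0.004, 0.094]
contact_force: [-2.9, 0.1, 6.6]
opening: 0.0096
t 14.57 pos [0.5384 0.0219 0.1934] yaw 5.4 F [-2.92  0.09  6.57] op 0.0096 q6 1.374
SHIFT [0.7 0.2 3.4] TURN None
```

```bash
python3 -m pendant '[[[0,0,-1],0],[[0,-1,-1],0],[[0,-4,-1],0],[[0,-8,-1],0],[[0,-12,-1],0],[[0,-16,-1],0],[[0,-20,-1],0],[[0,-22,-1],0]]' 0.3 20; python3 chk.py s14
```

```text
time: 15.23
tool_pos: [0.5362, 0.0445, 0.1943]
tool_rot: [-3.14, 0.004, 0.095]
contact_force: [-0.4, 0.5, -1.4]
opening: 0.0274
t 15.23 pos [0.5362 0.0445 0.1943] yaw 5.43 F [-0.38  0.55 -1.35] op 0.0274 q6 1.416
SHIFT [ 0.7 27.9 -5.7] TURN 0.13425512001480744
```

View pics/s14.png

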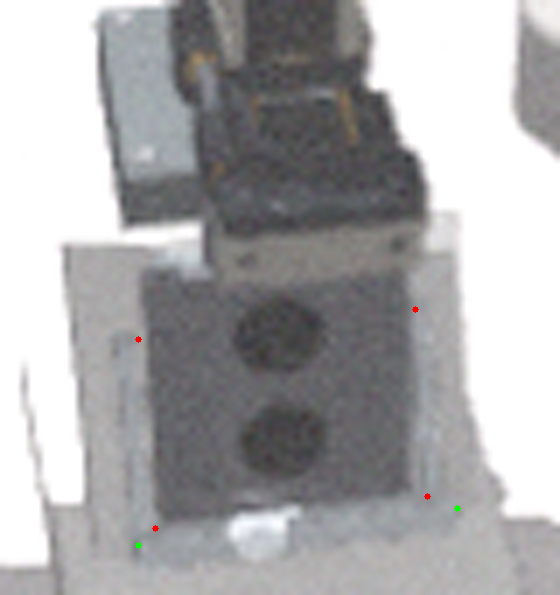

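```bash
python3 -m pendant '[[[0,-5,0],0],[[0,-11,1],0],[[0,-17,2],0],[[0,-23,3],0],[[0,-29,4],0],[[0,-35,5],0],[[0,-41,5],0],[[0,-47,5],0],[[0,-50,5],0],[[0,-50,5],0]]' 0.5 20; python3 chk.py s15 1
```

```text
time: 16.12
tool_pos: [0.5314, 0.0951, 0.1895]
tool_rot: [-3.14, 0.004, 0.096]
contact_force: [-0.5, -0.0, -0.1]
opening: 0.0457
t 16.12 pos [0.5314 0.0951 0.1895] yaw 5.49 F [-0.47 -0.04 -0.1 ] op 0.0457 q6 1.509
SHIFT [  0.6  78.7 -10.6] TURN 0.19312447450065662
```

View pics/s15.png

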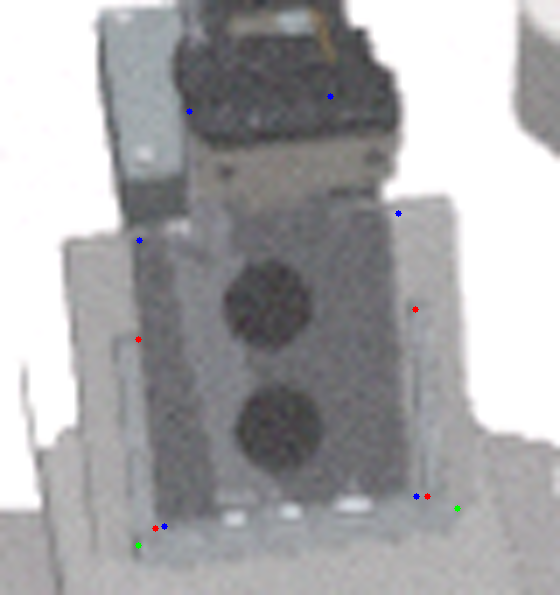

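```bash
python3 -m pendant '[[[0,0,0],0],[[0,0,0],0],[[0,0,0],0],[[0,0,0],0],[[0,0,0],0],[[0,0,0],0],[[0,0,-10],0],[[0,0,-40],0],[[0,0,-75],0],[[0,0,-80],0]]' 1 20; python3 chk.py s16 1
```

```text
time: 17.0
tool_pos: [0.5341, 0.0947, 0.2761]
tool_rot: [-3.141, -0.007, 0.096]
contact_force: [-0.0, -0.6, 0.4]
opening: 0.0917
t 17.0 pos [0.5341 0.0947 0.2761] yaw 5.48 F [-0.04 -0.64  0.43] op 0.0917 q6 1.509
SHIFT [-2.5 78.2 76.1] TURN 0.1838751848021296
```

View pics/s16.png

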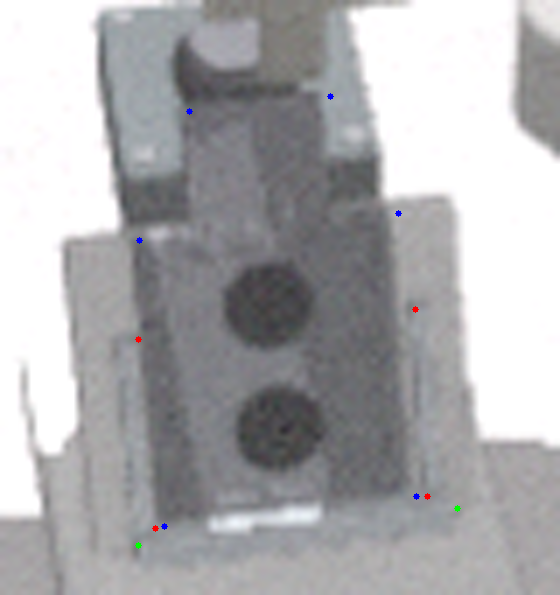

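```bash
sed "s/^im=.*/im=np.load('pics\/side0.npy')/" chk.py > chk0.py; python3 chk0.py s17 1
```

```text
t 17.05 pos [0.5338 0.0947 0.2747] yaw 5.49 F [ 0.37 -0.07  1.23] op 0.0919 q6 1.509
SHIFT [-2.1 78.2 74.6] TURN 0.18589933254961988
```

View pics/s17.png

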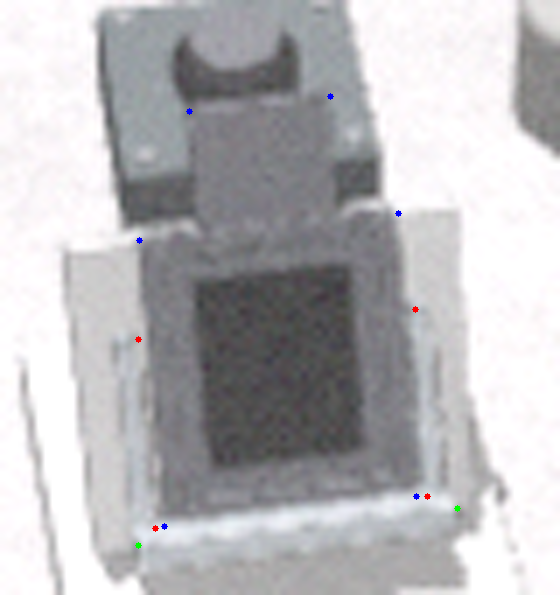

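```bash
python3 -c "
from go import *
rel([.533,.3,.11])"; python3 -m pendant '[[[0,-15,0],0],[[2,-40,0],0],[[6,-75,0],0],[[10,-110,0],0],[[14,-145,20],0],[[18,-180,60],0],[[18,-203,100],0],[[18,-205,140],0],[[18,-205,155],0],[[18,-205,155],0]]' 0 20; python3 chk.py s18 1; python3 -c "
from go import *
rel([.533,.3,.08])
im=shot('top','t18',(200,180,320,280),6)"
```

```text
t 17.05 pos [0.5338 0.0947 0.2747] yaw 5.49 F [ 0.37 -0.07  1.23] op 0.0919 q6 1.509
SHIFT [  18.  -204.3  164.9] TURN None
time: 17.88
tool_pos: [0.5284, 0.3, 0.1126]
tool_rot: [3.138, 0.008, 0.097]
contact_force: [-1.5, -0.8, -0.2]
opening: 0.0295
t 17.88 pos [0.5284 0.3    0.1126] yaw 5.57 F [-1.48 -0.8  -0.24] op 0.0295 q6 1.865
SHIFT [-17.1 283.2 -86.3] TURN 0.2726730038934768
t 17.93 pos [0.5306 0.3001 0.1165] yaw 5.53 F [ 0.03  0.18 -0.18] op 0.0255 q6 1.864
SHIFT [ 2.5  0.3 36.5] TURN None
```

View pics/s18.png

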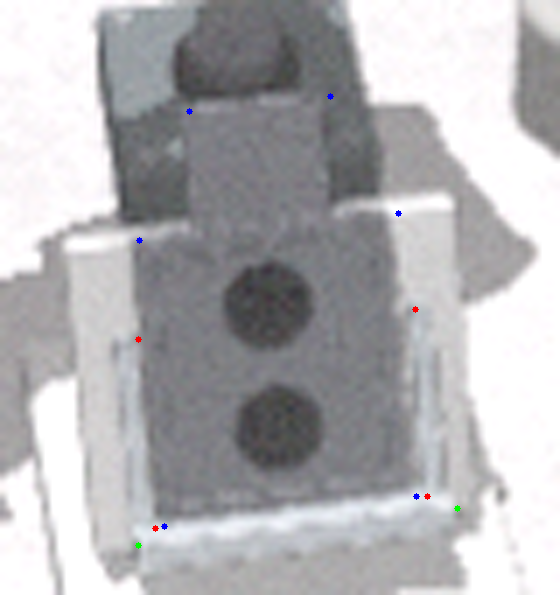

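View pics/t18.png

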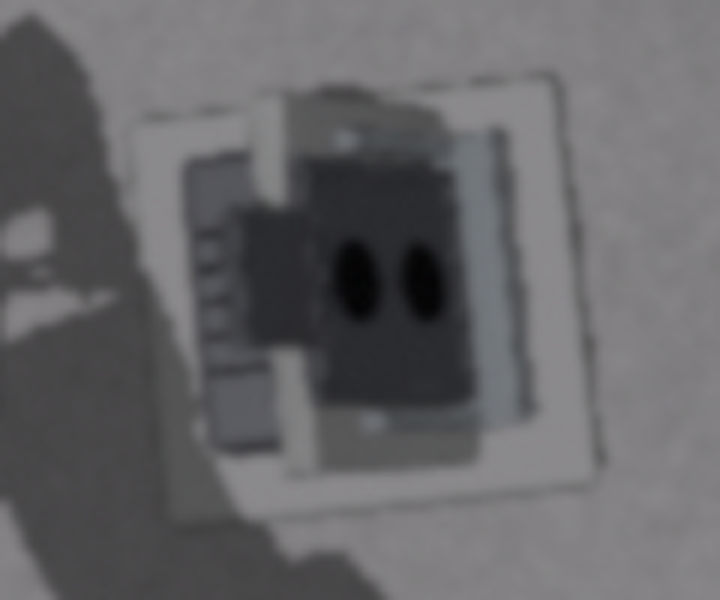

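```bash
python3 -c "
from go import *
a=np.load('pics/top0.npy'); b=robot.read_camera('top')
L=[]
for im in(a,b):
    c=cv2.convertScaleAbs(im,alpha=1.5,beta=10)[195:265,225:300]; L.append(cv2.resize(c,None,fx=5.3,fy=5.3,interpolation=cv2.INTER_CUBIC))
c=np.hstack(L)
for x in range(0,75,10):
    for k in(0,1): cv2.line(c,(int(x*5.3+k*L[0].shape[1]),0),(int(x*5.3+k*L[0].shape[1]),400),(255,255,0),1)
for y in range(0,70,10): cv2.line(c,(0,int(y*5.3)),(800,int(y*5.3)),(255,255,0),1)
cv2.imwrite('pics/cmp.png',c[:,:,::-1])"
```

```text
(no output)
```

View pics/cmp.png

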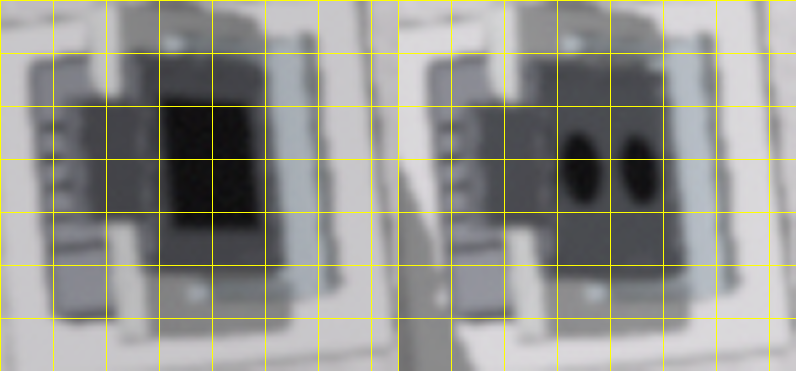

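The cassette is seated flat between the guides, about 2.5 mm off its first lateral position. Now the second press.

```bash
python3 -m pendant '[[[2.5,0,18],0],[[2.5,0,34],0],[[2.5,0,36],0],[[2.5,0,36],0],[[2.5,0,36],0]]' 0 20; python3 -m pendant '[[[0,0,6],0],[[0,0,11],0],[[0,0,16],0],[[0,0,18],0],[[0,0,19],0],[[0,0,19],0],[[0,0,19],0]]' 0 20
```

```text
time: 18.45
tool_pos: [0.5377, 0.3011, 0.0876]
tool_rot: [-3.14, -0.01, 0.095]
contact_force: [-0.2, 0.5, 0.1]
opening: 0.0006
time: 19.03
tool_pos: [0.5386, 0.3013, 0.0692]
tool_rot: [-3.139, -0.012, 0.095]
contact_force: [2.5, 0.1, 4.2]
opening: 0.0007
```

```bash
python3 -m pendant '[[[0,0,3],0],[[0,0,6],0],[[0,0,8],0],[[0,0,8],0],[[0,0,8],0],[[0,0,8],0]]' 0 20
```

```text
time: 19.53
tool_pos: [0.539, 0.3014, 0.0658]
tool_rot: [-3.139, -0.015, 0.095]
contact_force: [-8.7, -4.6, 32.0]
opening: 0.0007
```

Hard stop at z = 65.8 mm with 32 N. Next I release, move clear and check.

```bash
python3 -m pendant '[[[0,0,-20],0],[[0,0,-50],0],[[0,0,-85],0],[[0,0,-120],0],[[0,-20,-150],0],[[0,-45,-150],0],[[0,-60,-150],0],[[0,-60,-150],0],[[0,-60,-150],0]]' 0 20; python3 chk.py s20 1; python3 -c "
from go import *
im=shot('side','s21'); shot('top','t21'); s=robot.observe(); print(s['time'],s['contact_force'],np.abs(s['qvel']).max())"
```

```text
time: 20.28
tool_pos: [0.5298, 0.3605, 0.2136]
tool_rot: [-3.141, -0.01, 0.097]
contact_force: [0.4, -0.9, -0.5]
opening: 0.0005
t 20.28 pos [0.5298 0.3605 0.2136] yaw 5.56 F [ 0.37 -0.93 -0.54] op 0.0005 q6 1.954
SHIFT [-23.7 343.1  13.1] TURN 0.26142331192224066
20.4333 [ 0.514  -0.0802  0.7705] 0.009601395280513157
```

View pics/s20.png

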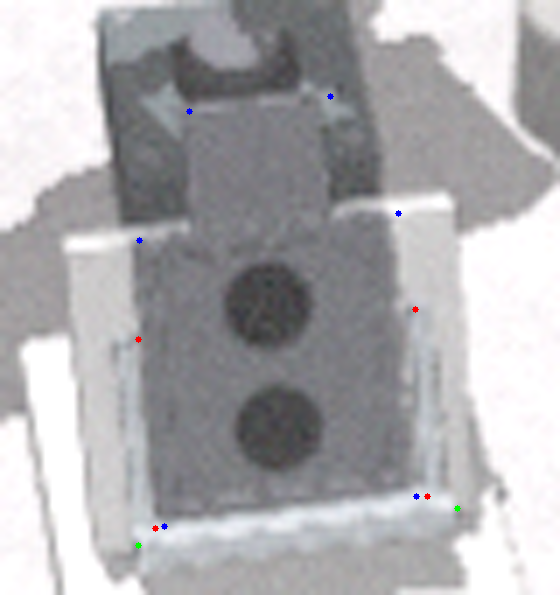

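View pics/s21.png

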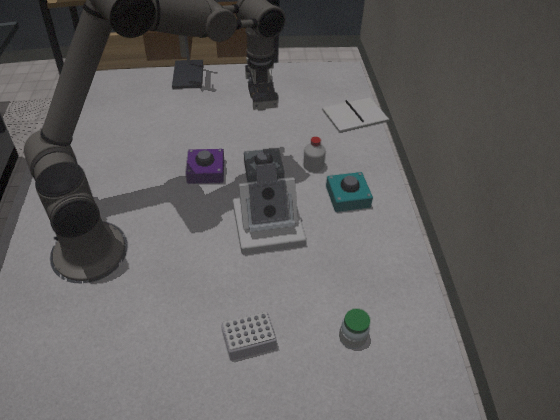

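View pics/t21.png

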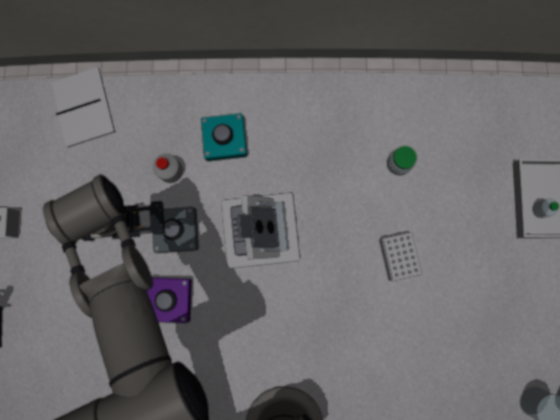

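The cassette is seated with its round windows out and the button is up at (263,156). The bottle (315,155), jar (357,327) and tip box (250,335) are where they started. The robot is clear of everything.

```bash
python3 -c "
from cell import robot
print(robot.hand_in())"
```

```text
the job is handed in; nothing more can be done
None
```

Both faces of the cassette were presented and read. I pressed the grey start button and turned the cassette over by its tab. I then seated it again with the round windows facing out and pressed the button a second time. The job was handed in at about 20.4 s of the 72 s allowed; no verdict was reported.

- **Button presses:** each press reached the hard stop, with the tool at about 65.9 mm and 24 N the first time, then 65.8 mm and 32 N the second. The button was up again in the pictures after both. The second press landed roughly 6–8 mm off the button's centre, but still on its top.
- **Cassette:** the last pictures show it tab up, on the ledge between the side guides, and flat against the glass. Its depth matches the first picture. It sits about 2.5 mm nearer the robot side than at first, out of the 4 mm of play on each side.
- **Everything else:** the tip box, bottle, jar and both look-alike boxes have not moved. The robot was clear and at rest at the end.

No check failed.

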